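# Raise the lamp column against the fence

### The arm

A 6-joint arm with a two-finger parallel gripper is mounted at the origin on the work surface. World frame = base frame: x ahead of the robot, y to its left, z up, the work surface at z = 0. Lengths are in mm, angles in rad, forces in N, time in s.
With the tool pointing down it reaches from about 375 to 925 mm from the base axis. Payload 5.7 kg.
Tool frame: the origin (TCP) lies at the very end of the fingers, on their centre line; the grasp point (between the pads) lies 19 mm behind it; z points along the fingers, y is the line along which they close (so a half turn about z gives the same grasp; the last joint's range is limited). The gripper opens to 85 mm and grips with 20 to 120 N. Pads are 22 mm wide; open, the fingers measure 114 mm over their backs; the gripper's body (76 mm by 85 mm) begins 54 mm behind the grasp point. The pads swing forward as they close: fully open they stand 13 mm farther back than shut.
Start: joints at [-1.45, 0.359, 1.51, -0, 1.272, -0.115], TCP at [140.159, -583.368, 231.267] pointing down, gripper open.
Joint ranges: [-2.97, 2.97], [-1.01, 2.36], [0.21, 2.38], [-0.96, 4.11], [0.2, 2.71], [-2.98, 2.98]. Speed limits (rad/s): [2.39, 2.39, 3.14, 3.14, 3.14, 3.14].

### API

Orientations are given as a unit quaternion [w, x, y, z].
In Python, from station import * gives the robot as it stands.
- The arm moves only by the tool send_rows, never from a script. Its argument "plan" is a list of rows, each a list of 7 numbers: the shift along the tool's x, y, z in m, then the turn, a rotation vector about the tool's x, y, z in rad, then the opening, from -1 (shut) to 1 (fully open). In form: [[dx, dy, dz, wx, wy, wz, gripper], ...]. A call has 1 to 20 rows; each row shifts and turns the commanded pose from where the row before left it, along the tool's axes as they then stand; what a row does not reach is not made up. A row lasts 1/12 s, in which the tool goes at most 41.7 mm and 7.16 degrees, less where a joint would pass 70% of its speed; a pose out of reach is approached as far as the arm can. A call with a gripper value outside its range is refused whole. The fingers move at their own pace and stop on an object; "force" is the grip in N (left out, the last holds). Time passes only in rows, so rows that do not move let the fingers close. It gives the time, the measured TCP pose, the force, the opening and the grip force at its end, in the units of the state.
- get_state(): the state, without advancing time (a new reading comes with each control period).
- get_image(name): name is "scene" or "side" or "wrist"; returns a dict with "frame" (384x512x3 uint8, red, green, blue), "mtx" (3x3 intrinsics, pixels), "origin" and "orientation" of the camera in the world; the wrist camera has in their place "hand_eye" (4x4, takes a point from camera to tool coordinates, whose origin is the TCP and whose axes are the flange's). Camera axes: x right, y up, looking along -z (the intrinsics and any distortion apply to the point x, -y, -z); pixel columns grow to the right and rows downward; lengths in mm; the calibration is good to about 2 mm. The wrist camera is an equidistant fisheye: a pixel r from the principal point sees the ray r / f radians off the axis. A picture is of the moment at which its call begins: read the wrist's pose just before it. There is no depth.
- sign_off(): hands the job in; it is judged then, once.
The state is a dict: "time_s": time; "qpos": joint angles; "dq": joint speeds; "effort": joint torques, N m; "eef_pos": TCP position; "tool_rot": TCP orientation; "ft_force": force on the tool from outside, world axes, zero at the start; "torque": the same for the moment, N m; "finger_gap": finger opening in mm; "finger_force": force on a finger pad.
Only numpy, scipy, OpenCV 4.12 (cv2) and the standard library are available. Lean on these libraries where they do the work, as an engineer would, in place of code of your own. Each camera call takes 0.05 s, during which the arm holds its last target. There are 200 camera calls.

### The job

Stand the long grey tube up for its lamp globe: slide it along the board until its near end butts against the wooden fence, then raise the other end until the tube stands upright on the board, right by the fence. Keep the foot down at the board all the while (do not carry the tube through the air), leave the short tube and the glass globe where they are, and let go so that it stays standing.

Things in the scene. Friction and masses are not known exactly. Their poses are not given: they have to be found in the camera images.
- column_tube: The LONG grey steel tube: 48 mm diameter, 200 mm long, 0.55 to 0.8 kg, flat black plugs in both ends; smooth, can roll. Lies on the board square to the fence, foot 30 to 70 mm from it. Origin: centre of the foot's end face (end nearer the fence); x runs along the axis from foot to free end (x = 200 mm) and points up when it stands. Held lightly (20 N) it turns between the fingers.
- short_tube: Bystander: the SHORT tube, same grey, 48 mm diameter but only 120 mm long, lying on the board parallel to the long one, axes 130 mm apart; either may be nearer the robot. Origin: centre of the end face nearer the fence; x along the axis, away from the fence.
- fence (a point): Middle of the wooden fence's front face, level with the board's top (16 mm above the table). Fence: fixed across one end of the flat plywood board, 300 mm long, 60 mm high above the board, 22 mm thick. x points square away from the face, over the board towards the tubes' free ends; y along the fence; z up. Board top spans x 0 to 330, y -150 to 150 mm.
- globe: A bystander: clear glass lamp globe, 76 mm in diameter and 98 mm high, sitting on a cork ring on the table just beyond the board's end opposite the fence. Origin: centre of its underside; z up.
Mind the look-alikes: they are no part of the job. What is shaped like the column_tube but blue or purple is not meant.

How it is judged (in metres and radians):
On the way, in this order (a step that is already met when the one before it is completed fails the run):
1. the long tube, still lying, is butted with its foot against the fence (within 10 mm) (x of column_tube in the frame of fence between -0.01 and 0.01 m and z of column_tube in the frame of fence below 0.05 m and angle between column_tube's own x axis and vertical above 1.2 rad), for 0.1 s.
2. the tube is more than half raised with its foot down by the fence (foot centre within 60 mm of it) (angle between column_tube's own x axis and vertical below 0.75 rad and x of column_tube in the frame of fence below 0.06 m and z of column_tube in the frame of fence below 0.05 m), for 0.1 s.
At the end, for the whole second after the job is handed in: The long tube stands on its foot on the board, upright within about 10 degrees, its side no more than about 22 mm from the fence face, at rest and released; the short tube and the globe are within 30 mm of where they began (angle between column_tube's own x axis and vertical below 0.17 rad and x of column_tube in the frame of fence between 0.015 and 0.046 m and y of column_tube in the frame of fence between -0.15 and 0.15 m and z of column_tube in the frame of fence between -0.005 and 0.008 m and linear speed of column_tube below 0.03 m/s and distance of each of short_tube, globe from where it was at the start of the episode below 0.03 m); the robot touches nothing.
It fails at once if the centre of the long tube's foot is carried more than 75 mm above the board (z of column_tube in the frame of fence above 0.075 m).
It fails at once if the short tube is pushed away by more than 30 mm (distance of short_tube from where it was at the start of the episode above 0.03 m).
It fails at once if the globe is pushed away by more than 30 mm or tipped (distance of globe from where it was at the start of the episode above 0.03 m or angle between globe's own z axis and vertical above 0.4 rad).
It also fails if it takes over 40 s, if anything falls off the work surface, if the arm or the gripper's body presses on something with over 40 N, if the wrist force passes 120 N, or if a joint passes its speed limit or range.

## Working session

There is one attempt and no reset: what is moved stays moved. The work goes in short steps, Python scripts to look and compute and a tool call to move; the robot and the scene stay as the last step left them, time stands still between calls to the robot, and variables do not carry over. Pictures are saved under pics/ and viewed, at most 10 in all, crops included, and the job is handed in when it is done.

Besides the shell and the picture viewer there is one more tool, called after "Emit:" by a JSON object that holds its "fn" and its "kwargs", one argument or row to a line. send_rows: Moves the arm, as the interface text tells. Its arguments: {"type":"object","properties":{"plan":{"type":"array","items":{"type":"array","items":{"type":"number"}}},"force":{"type":"number"}},"required":["plan"]}

```bash
mkdir -p pics; ls; python3 - <<'E'
from station import *
import cv2,numpy as np
ims=[]
for n in ["scene","side"]:
    d=get_image(n); cv2.imwrite(f"pics/{n}0.png",d["frame"][:,:,::-1]); np.savez(f"{n}0.npz",**{k:v for k,v in d.items()})
    print(n,d["mtx"],d["origin"],d["orientation"],d.keys())
print(get_state())
E
```

```text
pics
scene [[483.27973372   0.         256.02349568]
 [  0.         483.27973372 180.16063296]
 [  0.           0.           1.        ]] [1209.34543626 -543.25204146 1207.45116451] [0.78455076 0.25829753 0.17065264 0.53725243] dict_keys(['frame', 'mtx', 'origin', 'orientation'])
side [[384.74815612   0.         261.23864644]
 [  0.         384.74815612 195.35676894]
 [  0.           0.           1.        ]] [252.96682536 890.74194578 888.75097755] [-0.05636097 -0.0353719   0.45030574  0.89039149] dict_keys(['frame', 'mtx', 'origin', 'orientation'])
{'time_s': 0.1, 'qpos': array([-1.45013687e+00,  3.59435679e-01,  1.51131118e+00,  8.41029959e-09,
        1.27250866e+00, -1.15118825e-01]), 'dq': array([ 2.18571974e-05, -1.07854820e-03, -2.97867314e-03, -7.05854429e-04,
        1.56446091e-03,  1.56338960e-03]), 'effort': array([ 9.94998591e-04, -5.28651774e+01, -2.79350245e+01, -2.17466609e-04,
        5.07924211e-03,  4.35307606e-05]), 'eef_pos': array([ 140.0679738 , -582.79812291,  230.54099186]), 'tool_rot': array([-8.31432590e-04,  9.93058776e-01,  1.17616223e-01, -2.29932007e-06]), 'ft_force': array([ 0.21062316,  0.22930283, -0.01651654]), 'torque': array([-0.01794285, -0.05143355, -0.01075328]), 'finger_force': 0.0, 'finger_gap': 85.48338399874089}
```

View pics/scene0.png

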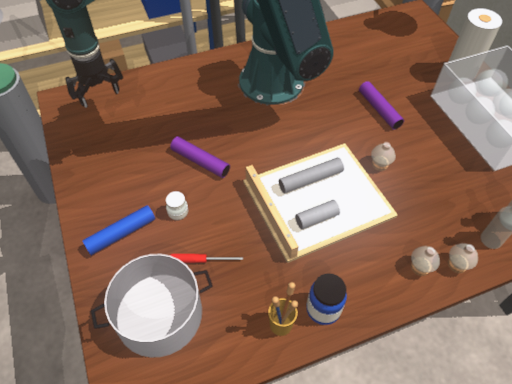

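View pics/side0.png

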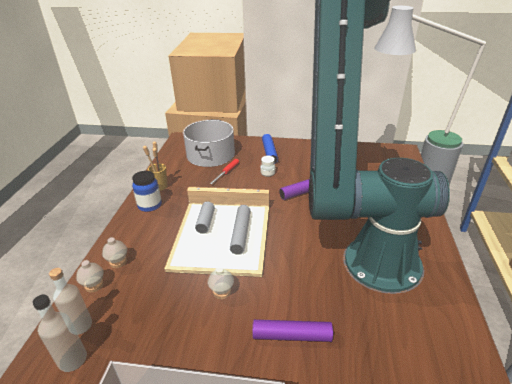

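The scene picture shows the board, with the fence on its left edge (250,185)-(295,250). The long tube runs (281,185)-(342,168) nearer the robot, the short one is at (297,218)-(338,208), and the globe is at (383,155). I'll zoom in for accurate pixels.

```bash
cat > h.py <<'E'
import numpy as np,cv2
from scipy.spatial.transform import Rotation as R
def rot(q): return R.from_quat(q,scalar_first=True)
def load(n): return dict(np.load(n,allow_pickle=True))
def px2w(d,uv,z):
    uv=np.atleast_2d(uv).astype(float); K=d["mtx"]
    r=np.c_[(uv[:,0]-K[0,2])/K[0,0],-(uv[:,1]-K[1,2])/K[1,1],-np.ones(len(uv))]
    r=rot(d["orientation"]).apply(r); o=d["origin"]
    return o+r*((z-o[2])/r[:,2])[:,None]
def w2px(d,P):
    p=rot(d["orientation"]).inv().apply(np.atleast_2d(P)-d["origin"]);K=d["mtx"]
    return np.c_[K[0,2]+K[0,0]*p[:,0]/-p[:,2],K[1,2]-K[1,1]*p[:,1]/-p[:,2]]
E
python3 - <<'E'
import cv2
a=cv2.imread("pics/scene0.png")[135:265,240:410]; cv2.imwrite("pics/s1.png",cv2.resize(a,None,fx=4.5,fy=4.5,interpolation=cv2.INTER_CUBIC))
E
```

```text
(no output)
```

View pics/s1.png

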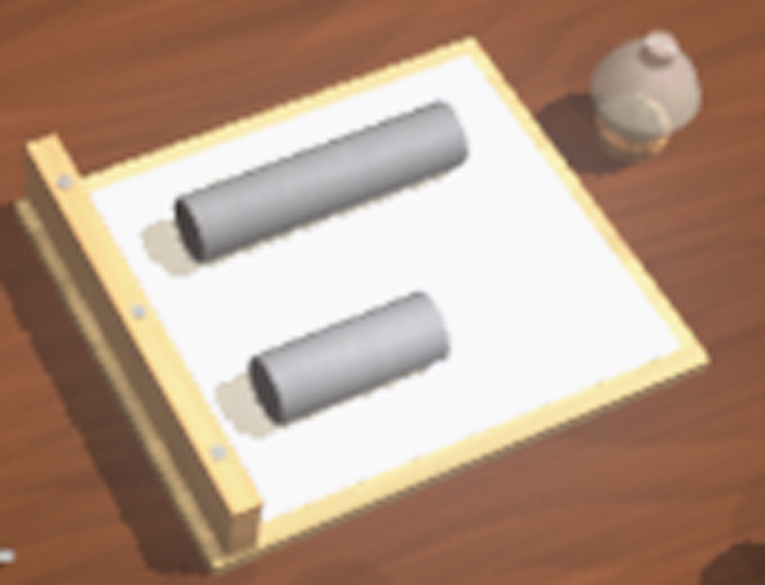

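```bash
cat > m.py <<'E'
from h import *
from scipy.optimize import least_squares
d=load("scene0.npz")
c=lambda p:np.array(p,float)/4.5+[239.6,134.6]
A=px2w(d,c([[57,135],[262,503]]),76); B=px2w(d,c([[473,38],[708,357]]),16)
print(A,B,np.linalg.norm(A[0]-A[1]),np.linalg.norm(B[0]-B[1]),np.linalg.norm(B-A,axis=1))
W=np.r_[A,B][:,:2]
def M(p):
    L=np.array([[0,s1],[0,s2],[330,s1],[330,s2]]) if 0 else np.array([[0,S*150],[0,-S*150],[330,S*150],[330,-S*150]])
    cs,sn=np.cos(p[2]),np.sin(p[2]); return L@np.array([[cs,-sn],[sn,cs]]).T+p[:2]
for S in (1,-1):
    r=least_squares(lambda p:(M(p)-W).ravel(),[*A.mean(0)[:2],np.arctan2(*(B-A).mean(0)[[1,0]])])
    print(S,r.x,r.fun.round(1),r.cost)
    if S==1 and r.cost<800 or S==-1: best=r.x if S==1 or r.cost<800 else best
# tube silhouettes at z=40: left/right ends, mid of end-face
T={'foot':(189,228),'free':(455,131),'sfoot':(268,389),'sfree':(438,326)}
x,y,t=best; Rz=np.array([[np.cos(t),-np.sin(t)],[np.sin(t),np.cos(t)]])
for k,v in T.items():
    w=px2w(d,c([v]),40)[0]; print(k,w.round(1),'fence:',((w[:2]-[x,y])@Rz).round(1))
print('globe base',px2w(d,c([(632,140)]),5))
E
python3 m.py
```

```text
[[ 388.89233393 -222.20337575   76.        ]
 [ 686.55479869 -208.41845693   76.        ]] [[369.886419   106.25554879  16.        ]
 [665.70653472 122.70841407  16.        ]] 297.9814875358856 296.27729855714614 [334.43458241 337.1641363 ]
1 [ 537.01194622 -215.15487504    1.62689802] [-1.6 -1.4  0.2  1.7 -1.1 -0.3  2.6  0. ] 7.7081870377834045
-1 [ 544.52486805 -214.56056143    1.6725771 ] [ 304.9   22.9 -291.3  -21.4  290.3   22.7 -303.9  -24.2] 178259.46879332096
foot [ 466.4 -158.7   40. ] fence: [60.4 67.4]
free [456.6  42.9  40. ] fence: [262.2  65.8]
sfoot [ 598.  -161.2   40. ] fence: [ 50.5 -63.9]
sfree [594.2 -40.2  40. ] fence: [171.5 -66.9]
globe base [[485.70542259 173.04378541   5.        ]]
```

The fit agrees with the given sizes: tube lengths come out at 202 and 121 mm, the axes about 130 mm apart, and the board about 297 mm wide. Foot gap is about 60 mm. The free end points to +y. I'll move over the free end and look again from there.

Emit:
{"fn": "send_rows", "kwargs": {
  "plan": [
    [0.0249,-0.0281,0,0,0,0,1],
    [0.0249,-0.0281,0,0,0,0,1],
    [0.0249,-0.0281,0,0,0,0,1],
    [0.0249,-0.0281,0,0,0,0,1],
    [0.0249,-0.0281,0,0,0,0,1],
    [0.0249,-0.0281,0,0,0,0,1],
    [0.0249,-0.0281,0,0,0,0,1],
    [0.0249,-0.0281,0,0,0,0,1],
    [0.0249,-0.0281,0,0,0,0,1],
    [0.0249,-0.0281,0,0,0,0,1],
    [0.0249,-0.0281,0,0,0,0,1],
    [0.0249,-0.0281,0,0,0,0,1],
    [0.0249,-0.0281,0,0,0,0,1],
    [0.0249,-0.0281,0,0,0,0,1],
    [0.0249,-0.0281,0,0,0,0,1],
    [0.0249,-0.0281,0,0,0,0,1],
    [0.0249,-0.0281,0,0,0,0,1],
    [0.0249,-0.0281,0,0,0,0,1]
  ]
}}

```text
time_s: 1.6
eef_pos: [458.0, 15.1, 231.2]
tool_rot: [-0.0, 0.993, 0.118, -0.0]
ft_force: [1.5, -0.1, -0.0]
finger_gap: 85.4
finger_force: 0.0
```

Emit:
{"fn": "send_rows", "kwargs": {
  "plan": [
    [0,0,0,0,0,-0.1153,1],
    [0,0,0,0,0,-0.1153,1],
    [0,0,0,0,0,-0.1153,1],
    [0,0,0,0,0,-0.1153,1],
    [0,0,0,0,0,-0.1153,1],
    [0,0,0,0,0,-0.1153,1],
    [0,0,0,0,0,-0.1153,1],
    [0,0,0,0,0,-0.1153,1],
    [0,0,0,0,0,-0.1153,1],
    [0,0,0,0,0,-0.1153,1],
    [0,0,0,0,0,-0.1153,1],
    [0,0,0,0,0,-0.1153,1],
    [0,0,0,0,0,0,1],
    [0,0,0,0,0,0,1]
  ]
}}

```text
time_s: 2.77
eef_pos: [457.5, 13.2, 231.1]
tool_rot: [-0.0, 0.691, 0.723, -0.0]
ft_force: [0.1, 0.7, 0.9]
finger_gap: 85.5
finger_force: 0.0
```

```bash
python3 - <<'E'
from station import *
import cv2,numpy as np
s=get_state();d=get_image("wrist"); cv2.imwrite("pics/w1.png",d["frame"][:,:,::-1]); np.savez("w1.npz",eef=s["eef_pos"],q=s["tool_rot"],**d)
print(d["mtx"],d["hand_eye"],s["eef_pos"],s["tool_rot"],s["qpos"],s["time_s"])
E
```

```text
[[297.31863964   0.         255.36880396]
 [  0.         297.31863964 191.51322761]
 [  0.           0.           1.        ]] [[-1.10601717e-03  9.57051634e-01  2.89915413e-01  7.35354652e+01]
 [ 9.99998491e-01  6.70117066e-04  1.60280844e-03  1.20851774e+00]
 [ 1.33969317e-03  2.89916748e-01 -9.57050931e-01 -1.42574779e+02]
 [ 0.00000000e+00  0.00000000e+00  0.00000000e+00  1.00000000e+00]] [457.52509946  13.1811195  231.10290189] [-2.89784936e-04  6.90973184e-01  7.22880319e-01 -1.37086550e-04] [-1.22407264e-01  1.52619478e-01  1.80280068e+00  1.36405649e-04
  1.18680105e+00 -1.67585740e-01] 2.7667
```

View pics/w1.png

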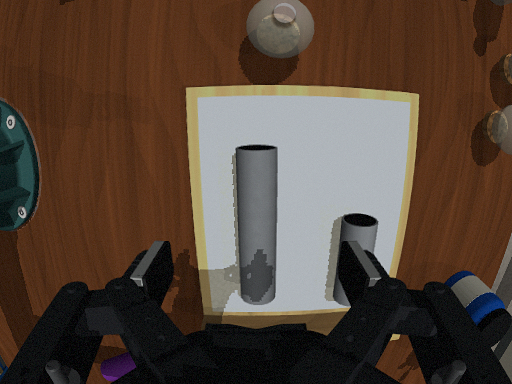

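The wrist view shows the tube running up the image: free end near (257,149), foot near (257,303), side edges about 237 to 278.

```bash
python3 - <<'E'
from h import *
d=load("w1.npz");K=d["mtx"];H=d["hand_eye"]
def f(uv,z):
    p=np.array([(uv[0]-K[0,2]),(uv[1]-K[1,2])]);r=np.hypot(*p);a=r/K[0,0]
    v=np.array([p[0]/r*np.sin(a),-p[1]/r*np.sin(a),-np.cos(a)])
    Q=rot(d["q"]);o=d["eef"]+Q.apply(H[:3,3]);v=Q.apply(H[:3,:3]@v)
    return (o+v*(z-o[2])/v[2]).round(1)
for n,uv,z in [('freeL',(237,165),40),('freeR',(277.5,165),40),('footL',(240,290),40),('footR',(275.5,290),40),('freetop',(257,145.5),64),('foot',(257,304),40),('fence L top?',(206,318),16)]: print(n,f(uv,z))
E
```

```text
freeL [436.9  16.5  40. ]
freeR [483.3  18.6  40. ]
footL [ 444.6 -155.1   40. ]
footR [ 492.8 -153.    40. ]
freetop [458.5  43.4  64. ]
foot [ 468.8 -178.6   40. ]
fence L top? [ 391.3 -232.3   16. ]
```

Emit:
{"fn": "send_rows", "kwargs": {
  "plan": [
    [0,0.0015,0.025,0,0,0,1],
    [0,0,0.025,0,0,0,1],
    [0,0,0.025,0,0,0,1],
    [0,0,0.025,0,0,0,1],
    [0,0,0.025,0,0,0,1],
    [0,0,0.025,0,0,0,1],
    [0,0,0.025,0,0,0,1],
    [0,0,0.02,0,0,0,1],
    [0,0,0.01,0,0,0,1],
    [0,0,0.005,0,0,0,1],
    [0,0,0,0,0,0,1],
    [0,0,0,0,0,0,1]
  ],
  "force": 20
}}

```text
time_s: 3.82
eef_pos: [459.6, 13.2, 21.5]
tool_rot: [0.0, 0.69, 0.724, 0.0]
ft_force: [-0.1, 0.3, 0.8]
finger_gap: 85.5
finger_force: 0.0
```

Emit:
{"fn": "send_rows", "kwargs": {
  "plan": [
    [0,0,0,0,0,0,0.4],
    [0,0,0,0,0,0,0.2],
    [0,0,0,0,0,0,0],
    [0,0,0,0,0,0,-1],
    [0,0,0,0,0,0,-1],
    [0,0,0,0,0,0,-1],
    [0,0,0,0,0,0,-1],
    [0,0,0,0,0,0,-1],
    [0,0,0,0,0,0,-1],
    [0,0,0,0,0,0,-1],
    [0,0,0,0,0,0,-1],
    [0,0,0,0,0,0,-1]
  ],
  "force": 20
}}

```text
time_s: 4.82
eef_pos: [459.7, 13.2, 22.1]
tool_rot: [0.0, 0.69, 0.724, 0.0]
ft_force: [-0.8, 0.2, 6.8]
finger_gap: 47.2
finger_force: 20.0
```

Emit:
{"fn": "send_rows", "kwargs": {
  "plan": [
    [-0.003,0,-0.001,0,0,0,-1],
    [-0.006,0,0,0,0,0,-1],
    [-0.008,0,0,0,0,0,-1],
    [-0.008,0,0,0,0,0,-1],
    [-0.008,0,0,0,0,0,-1],
    [-0.008,0,0,0,0,0,-1],
    [-0.005,0,0,0,0,0,-1],
    [-0.002,0,0,0,0,0,-1],
    [-0.002,0,0,0,0,0,-1],
    [0,0,0,0,0,0,-1]
  ]
}}

```text
time_s: 5.65
eef_pos: [461.7, -37.3, 22.3]
tool_rot: [0.0, 0.69, 0.724, -0.0]
ft_force: [0.1, -1.8, -3.5]
finger_gap: 47.3
finger_force: 21.1
```

Emit:
{"fn": "send_rows", "kwargs": {
  "plan": [
    [-0.0015,0,0,0,0,0,-1],
    [-0.0015,0,0,0,0,0,-1],
    [0,0,0,0,0,0,-1]
  ]
}}

```text
time_s: 5.9
eef_pos: [461.8, -39.7, 22.3]
tool_rot: [-0.0, 0.69, 0.724, -0.0]
ft_force: [-0.2, 0.0, -2.9]
finger_gap: 47.5
finger_force: 21.1
```

Emit:
{"fn": "send_rows", "kwargs": {
  "plan": [
    [-0.0015,0,0,0,0,0,-1],
    [-0.0015,0,0,0,0,0,-1],
    [0,0,0,0,0,0,-1]
  ]
}}

```text
time_s: 6.15
eef_pos: [462.0, -42.8, 22.3]
tool_rot: [-0.0, 0.69, 0.724, 0.0]
ft_force: [-0.2, 1.5, -2.1]
finger_gap: 47.4
finger_force: 21.1
```

Emit:
{"fn": "send_rows", "kwargs": {
  "plan": [
    [-0.0015,0,0,0,0,0,-1],
    [-0.0015,0,0,0,0,0,-1],
    [0,0,0,0,0,0,-1]
  ]
}}

```text
time_s: 6.4
eef_pos: [461.5, -44.5, 22.2]
tool_rot: [-0.001, 0.69, 0.724, 0.0]
ft_force: [0.1, 9.6, -1.9]
finger_gap: 47.4
finger_force: 21.3
```

Butted: the force rises to 9.6 N at y = -44.5. Next I'll work out the raising arc, with the foot's two corners sliding on the fence and the board.

```bash
python3 - <<'E'
import numpy as np
th=np.radians(np.linspace(90,0,31)); b=7*(1-th/th[0]); b[1:]+=1
P=np.c_[24*np.cos(th)+171.5*np.sin(th)+b,24*np.sin(th)+171.5*np.cos(th)]
D=np.diff(P,axis=0)
print([[round(x/1e3,4),round(-z/1e3,4)] for x,z in D],P[10],P[20],P[-1])
E
```

```text
[[np.float64(0.0023), np.float64(-0.0089)], [np.float64(0.0008), np.float64(-0.0089)], [np.float64(0.0003), np.float64(-0.0087)], [np.float64(-0.0002), np.float64(-0.0086)], [np.float64(-0.0006), np.float64(-0.0084)], [np.float64(-0.0011), np.float64(-0.0083)], [np.float64(-0.0016), np.float64(-0.008)], [np.float64(-0.002), np.float64(-0.0078)], [np.float64(-0.0025), np.float64(-0.0076)], [np.float64(-0.0029), np.float64(-0.0073)], [np.float64(-0.0034), np.float64(-0.007)], [np.float64(-0.0038), np.float64(-0.0067)], [np.float64(-0.0042), np.float64(-0.0064)], [np.float64(-0.0046), np.float64(-0.006)], [np.float64(-0.005), np.float64(-0.0056)], [np.float64(-0.0054), np.float64(-0.0053)], [np.float64(-0.0058), np.float64(-0.0049)], [np.float64(-0.0061), np.float64(-0.0045)], [np.float64(-0.0065), np.float64(-0.0041)], [np.float64(-0.0068), np.float64(-0.0036)], [np.float64(-0.0071), np.float64(-0.0032)], [np.float64(-0.0073), np.float64(-0.0027)], [np.float64(-0.0076), np.float64(-0.0023)], [np.float64(-0.0078), np.float64(-0.0018)], [np.float64(-0.008), np.float64(-0.0013)], [np.float64(-0.0082), np.float64(-0.0009)], [np.float64(-0.0084), np.float64(-0.0004)], [np.float64(-0.0085), np.float64(0.0001)], [np.float64(-0.0086), np.float64(0.0005)], [np.float64(-0.0087), np.float64(0.001)]] [163.85669008 106.53460969] [112.20127636 160.52335675] [ 32.  171.5]
```

Emit:
{"fn": "send_rows", "kwargs": {
  "plan": [
    [0.0023,0,-0.0089,0,0,0,-1],
    [0.0008,0,-0.0089,0,0,0,-1],
    [0.0003,0,-0.0087,0,0,0,-1],
    [-0.0002,0,-0.0086,0,0,0,-1],
    [-0.0006,0,-0.0084,0,0,0,-1],
    [-0.0011,0,-0.0083,0,0,0,-1],
    [-0.0016,0,-0.008,0,0,0,-1],
    [-0.002,0,-0.0078,0,0,0,-1],
    [-0.0025,0,-0.0076,0,0,0,-1],
    [-0.0029,0,-0.0073,0,0,0,-1],
    [0,0,0,0,0,0,-1]
  ],
  "force": 20
}}

```text
time_s: 7.32
eef_pos: [463.3, -53.8, 106.2]
tool_rot: [0.001, 0.69, 0.724, 0.001]
ft_force: [-0.2, 1.1, -2.9]
finger_gap: 47.2
finger_force: 22.0
```

```bash
python3 - <<'E'
from station import *
import cv2
a=get_image("scene")["frame"][85:265,230:410,::-1];b=get_image("side")["frame"][150:300,150:300,::-1]
r=lambda i:cv2.resize(i,(400,400),interpolation=cv2.INTER_CUBIC)
cv2.imwrite("pics/c1.png",cv2.hconcat([r(a),r(b)]))
E
```

```text
(no output)
```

View pics/c1.png

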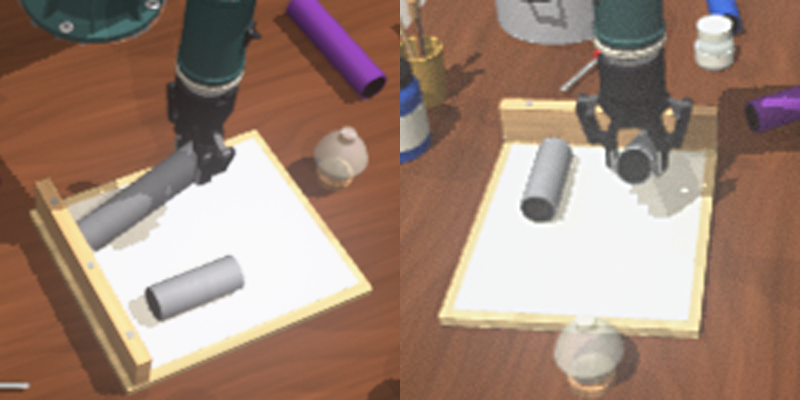

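The tube has tilted to about 30° with its foot at the fence, in the left panel near (90,235), and it turns freely between the pads. I'll carry on along the arc.

Emit:
{"fn": "send_rows", "kwargs": {
  "plan": [
    [-0.0034,0,-0.007,0,0,0,-1],
    [-0.0038,0,-0.0067,0,0,0,-1],
    [-0.0042,0,-0.0064,0,0,0,-1],
    [-0.0046,0,-0.006,0,0,0,-1],
    [-0.005,0,-0.0056,0,0,0,-1],
    [-0.0054,0,-0.0053,0,0,0,-1],
    [-0.0058,0,-0.0049,0,0,0,-1],
    [-0.0061,0,-0.0045,0,0,0,-1],
    [-0.0065,0,-0.0041,0,0,0,-1],
    [-0.0068,0,-0.0036,0,0,0,-1],
    [0,0,0,0,0,0,-1],
    [0,0,0,0,0,0,-1]
  ]
}}

```text
time_s: 8.42
eef_pos: [465.2, -105.3, 159.1]
tool_rot: [0.0, 0.69, 0.724, 0.0]
ft_force: [-0.3, 0.4, -4.8]
finger_gap: 47.1
finger_force: 22.7
```

Emit:
{"fn": "send_rows", "kwargs": {
  "plan": [
    [-0.0071,0,-0.0032,0,0,0,-1],
    [-0.0073,0,-0.0027,0,0,0,-1],
    [-0.0076,0,-0.0023,0,0,0,-1],
    [-0.0078,0,-0.0018,0,0,0,-1],
    [-0.008,0,-0.0013,0,0,0,-1],
    [0,0,0,0,0,0,-1]
  ]
}}

```text
time_s: 8.92
eef_pos: [467.5, -144.3, 171.0]
tool_rot: [0.001, 0.69, 0.724, -0.0]
ft_force: [-1.0, 0.8, 0.7]
finger_gap: 47.1
finger_force: 24.3
```

```bash
python3 - <<'E'
from station import *
import cv2
a=get_image("scene")["frame"][85:265,230:410,::-1];b=get_image("side")["frame"][130:280,150:300,::-1]
r=lambda i:cv2.resize(i,(400,400),interpolation=cv2.INTER_CUBIC)
cv2.imwrite("pics/c2.png",cv2.hconcat([r(a),r(b)]))
E
```

```text
(no output)
```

View pics/c2.png

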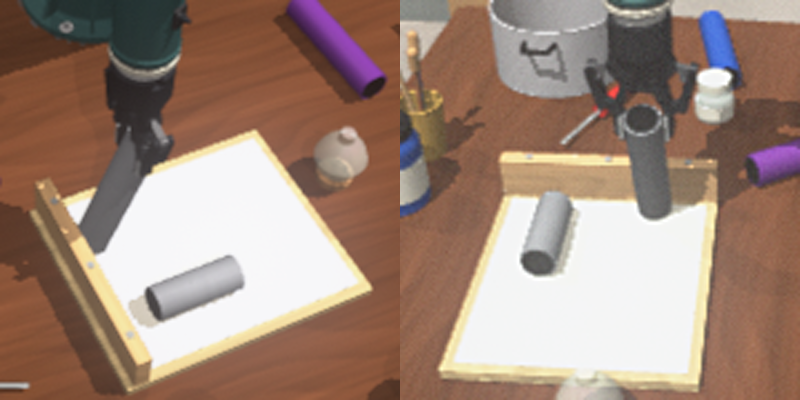

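It is nearly upright, with the foot by the fence. These rows finish the arc.

Emit:
{"fn": "send_rows", "kwargs": {
  "plan": [
    [-0.0082,0,-0.0009,0,0,0,-1],
    [-0.0084,0,-0.0004,0,0,0,-1],
    [-0.0085,0,0.0001,0,0,0,-1],
    [-0.0086,0,0.0005,0,0,0,-1],
    [-0.0087,0,0.001,0,0,0,-1],
    [0,0,0,0,0,0,-1],
    [0,0,0,0,0,0,-1]
  ]
}}

```text
time_s: 9.6
eef_pos: [470.3, -186.6, 171.4]
tool_rot: [0.002, 0.69, 0.724, -0.0]
ft_force: [-0.6, -1.0, 9.0]
finger_gap: 47.4
finger_force: 26.5
```

```bash
python3 - <<'E'
from station import *
import cv2
a=get_image("scene")["frame"][105:255,230:380,::-1];b=get_image("side")["frame"][130:250,190:310,::-1]
r=lambda i:cv2.resize(i,(400,400),interpolation=cv2.INTER_CUBIC)
cv2.imwrite("pics/c3.png",cv2.hconcat([r(a),r(b)]))
E
```

```text
(no output)
```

View pics/c3.png

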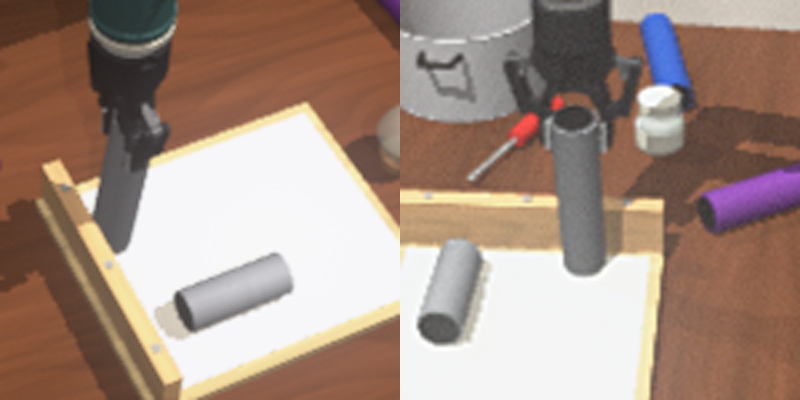

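```bash
python3 - <<'E'
from h import *
d=load("side0.npz"); e=load("scene0.npz")
print('side top',px2w(d,[[242.5,165.4]],216),'side foot front edge',px2w(d,[[245,212]],16))
# scene: foot lowest point crop(118,252)
print('scene foot lower edge',px2w(e,[[230+118*.375,105+252*.375]],16))
for dd,n in((d,'side'),(e,'scene')):
    print(n,w2px(dd,[[470,-185,216],[470,-185,16]]))
E
```

```text
side top [[ 465.95898885 -174.83135885  216.        ]] side foot front edge [[ 465.64279994 -177.93547088   16.        ]]
scene foot lower edge [[ 490.95563462 -191.52344638   16.        ]]
side [[241.82641087 163.72155182]
 [244.1407842  210.70296528]]
scene [[276.5089696  150.76757058]
 [273.56507219 193.40930368]]
```

Both cameras put the foot within about 10 mm of the gripper's y and the fence limits it on the other side. The tool feels 9 N upward, so the foot is pressed onto the board. I'll release gradually.

Emit:
{"fn": "send_rows", "kwargs": {
  "plan": [
    [0,0,-0.0005,0,0,0,0.15],
    [0,0,0,0,0,0,0.2],
    [0,0,0,0,0,0,0.25],
    [0,0,0,0,0,0,0.3],
    [0,0,0,0,0,0,0.4],
    [0,0,0,0,0,0,0.6],
    [0,0,0,0,0,0,0.8],
    [0,0,0,0,0,0,1],
    [0,0,0,0,0,0,1],
    [0,0,0,0,0,0,1],
    [0,0,0,0,0,0,1],
    [0,0,0,0,0,0,1]
  ]
}}

```text
time_s: 10.7
eef_pos: [468.9, -184.9, 170.4]
tool_rot: [-0.0, 0.69, 0.724, 0.0]
ft_force: [-0.2, -0.4, 0.2]
finger_gap: 85.5
finger_force: 0.0
```

Emit:
{"fn": "send_rows", "kwargs": {
  "plan": [
    [0,0,-0.005,0,0,0,1],
    [0,0,-0.01,0,0,0,1],
    [0,0,-0.015,0,0,0,1],
    [0,0,-0.02,0,0,0,1],
    [0,0,-0.02,0,0,0,1],
    [0,0,-0.02,0,0,0,1],
    [0,0,-0.02,0,0,0,1],
    [0,0,-0.02,0,0,0,1],
    [0,0,-0.01,0,0,0,1],
    [0,0,0,0,0,0,1],
    [0,0,0,0,0,0,1],
    [0,0,0,0,0,0,1]
  ]
}}

```text
time_s: 11.7
eef_pos: [468.3, -184.5, 309.4]
tool_rot: [-0.001, 0.69, 0.724, -0.0]
ft_force: [-0.8, 0.4, -0.5]
finger_gap: 85.5
finger_force: 0.0
```

```bash
python3 - <<'E'
from station import *
import cv2
a=get_image("scene")["frame"][105:255,230:380,::-1];b=get_image("side")["frame"][130:250,190:310,::-1]
r=lambda i:cv2.resize(i,(400,400),interpolation=cv2.INTER_CUBIC)
cv2.imwrite("pics/c4.png",cv2.hconcat([r(a),r(b)]))
E
```

```text
(no output)
```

View pics/c4.png

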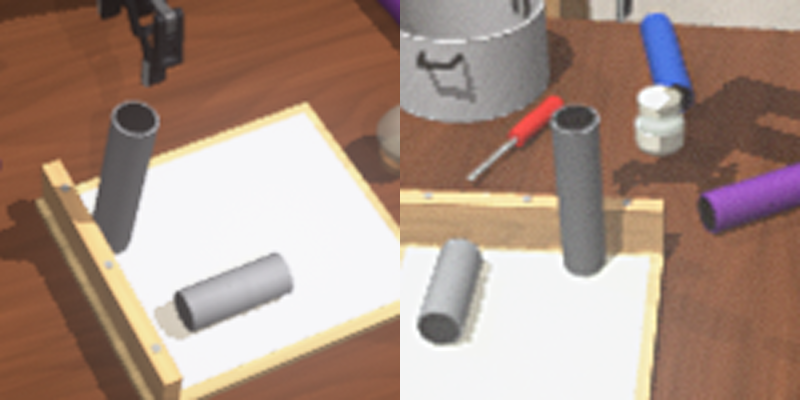

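It stands free. I'll check its distance from the fence using the top rim centre: (135,120) in the left panel, (576,119) in the right.

```bash
python3 - <<'E'
from h import *
d=load("side0.npz"); e=load("scene0.npz")
a=px2w(e,[[230+134*.375-.4,105+121*.375-.4]],216)[0];b=px2w(d,[[190+176*.3-.4,130+121*.3-.4]],216)[0]
t=1.627;R2=np.array([[np.cos(t),-np.sin(t)],[np.sin(t),np.cos(t)]])
for p in(a,b): print(p,(p[:2]-[537,-215.2])@R2)
E
```

```text
[ 470.65767231 -175.63284642  216.        ] [43.23139637 64.01492367]
[ 465.75323488 -171.71636686  216.        ] [47.41719407 68.69161227]
```

The rim estimate puts it close to the 46 mm limit, so I'll fit the tube's silhouette in both cameras.

```bash
python3 - <<'E'
from h import *
from station import *
from scipy.optimize import minimize
t=1.627;R2=np.array([[np.cos(t),-np.sin(t)],[np.sin(t),np.cos(t)]])
ph=np.linspace(0,2*np.pi,60)
out=[]
for n,(u0,v0,u1,v1) in (("scene",(255,130,300,205)),("side",(228,155,256,222))):
    d=get_image(n); im=cv2.cvtColor(d["frame"],cv2.COLOR_RGB2HSV)
    m=((im[...,1]<60)&(im[...,2]<150)).astype(np.uint8); r=np.zeros_like(m); r[v0:v1,u0:u1]=1; m*=r
    k,l,s,_=cv2.connectedComponentsWithStats(m); m=(l==1+np.argmax(s[1:,4])).astype(np.uint8)
    S=8; big=cv2.resize(m,None,fx=S,fy=S,interpolation=cv2.INTER_NEAREST)
    def sil(p):
        P=np.vstack([np.c_[p[0]+24*np.cos(ph)+(p[2] if z>16 else 0),p[1]+24*np.sin(ph)+(p[3] if z>16 else 0),0*ph+z] for z in (16,216)])
        h=cv2.convexHull(np.round((w2px(d,P)+.5)*S).astype(np.int32)); a=np.zeros_like(big); return cv2.fillConvexPoly(a,h,1)
    def c(p): a=sil(p); return -(a&big).sum()/(a|big).sum()
    r=minimize(c,[469,-180,0,0],method="Nelder-Mead",options=dict(initial_simplex=np.array([[469,-180,0,0],[477,-180,0,0],[469,-170,0,0],[469,-180,10,0],[469,-180,0,10]])))
    r0=minimize(lambda q:c([*q,0,0]),[469,-180],method="Nelder-Mead",options=dict(initial_simplex=np.array([[469,-180],[477,-180],[469,-170]])))
    print(n,s[1:,4].max(),'tilt fit',r.x.round(1),r.fun,((r.x[:2]-[537,-215.2])@R2).round(1),'upright',r0.x.round(1),r0.fun,((r0.x-[537,-215.2])@R2).round(1))
    o=cv2.resize(d["frame"][v0-15:v1+15,u0-40:u1+40,::-1],None,fx=5,fy=5,interpolation=cv2.INTER_CUBIC)
    for p,col in ((r0.x,(0,0,255)),):
        P=np.vstack([np.c_[p[0]+24*np.cos(ph),p[1]+24*np.sin(ph),0*ph+z] for z in (16,216)])
        q=(w2px(d,P)-[u0-40,v0-15]+.5)*5
        for h in (q[:60],q[60:]): cv2.polylines(o,[h.astype(np.int32)],True,col,1)
    # fence front lines
    F=[[np.r_[[537,-215.2]+R2@[0,y],z] for y in (150,-150)] for z in (16,76)]
    for L in F: q=((w2px(d,L)-[u0-40,v0-15]+.5)*5).astype(int); cv2.line(o,tuple(map(int,q[0])),tuple(map(int,q[1])),(0,160,0),1)
    out.append(cv2.resize(o,(int(o.shape[1]*560/o.shape[0]),560)))
o=cv2.hconcat(out); o=cv2.resize(o,None,fx=min(1,800/o.shape[1]),fy=min(1,800/o.shape[1])); cv2.imwrite("pics/fit.png",o)
E
```

```text
scene 837 tilt fit [ 484.4 -133.4  -32.6   33.6] 0.0 [84.6 47.9] upright [ 490.  -121.2] 0.0 [96.4 41.6]
side 657 tilt fit [ 514.4 -152.5   35.7  -44.3] 0.0 [63.8 19. ] upright [ 516.  -153.8] 0.0 [62.5 17.5]<stdin>:15: RuntimeWarning: overflow encountered in scalar negative
```

View pics/fit.png

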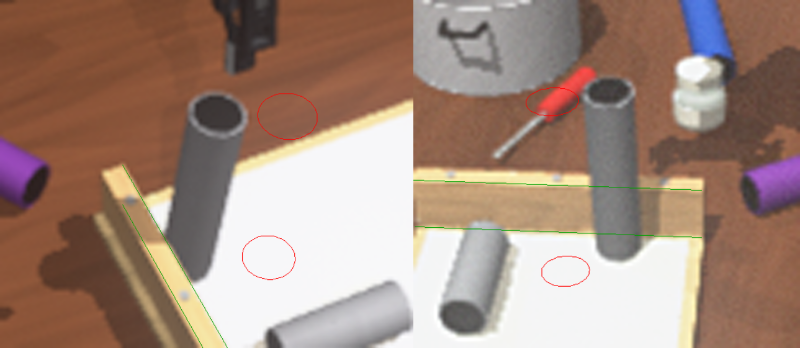

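The score overflowed its integer type, so the fit is meaningless. The fence lines do match the picture. I'll fix the type and rerun the fit.

```bash
python3 - <<'E'
from h import *
from station import *
from scipy.optimize import minimize
t=1.627;R2=np.array([[np.cos(t),-np.sin(t)],[np.sin(t),np.cos(t)]])
ph=np.linspace(0,2*np.pi,60)
for n,(u0,v0,u1,v1) in (("scene",(255,130,300,205)),("side",(228,155,256,222))):
    d=get_image(n); im=cv2.cvtColor(d["frame"],cv2.COLOR_RGB2HSV)
    m=((im[...,1]<60)&(im[...,2]<150)).astype(np.uint8); r=np.zeros_like(m); r[v0:v1,u0:u1]=1; m*=r
    k,l,s,_=cv2.connectedComponentsWithStats(m); m=(l==1+np.argmax(s[1:,4])).astype(np.uint8)
    print(s[1+np.argmax(s[1:,4])])
    S=8; big=cv2.resize(m,None,fx=S,fy=S,interpolation=cv2.INTER_NEAREST)
    def c(p):
        P=np.vstack([np.c_[p[0]+24*np.cos(ph)+(p[2] if z>16 else 0),p[1]+24*np.sin(ph)+(p[3] if z>16 else 0),0*ph+z] for z in (16,216)])
        h=cv2.convexHull(np.round((w2px(d,P)+.5)*S).astype(np.int32)); a=cv2.fillConvexPoly(np.zeros_like(big),h,1)
        return -float(np.count_nonzero(a&big))/np.count_nonzero(a|big)
    X=np.array([[469,-180,0,0],[477,-180,0,0],[469,-170,0,0],[469,-180,10,0],[469,-180,0,10.]])
    for q in (4,2):
        r=minimize(lambda p:c([*p,0,0][:4]),X[0,:q],method="Nelder-Mead",options=dict(initial_simplex=X[:q+1,:q]))
        print(n,q,r.x.round(1),round(r.fun,3),((r.x[:2]-[537,-215.2])@R2).round(1))
E
```

```text
[265 143  25  57 835]
scene 4 [ 459.1 -187.3   10.    12.6] -0.895 [32.2 76.2]
scene 2 [ 465.5 -179.5] -0.805 [39.6 69.4]
[235 162  17  51 658]
side 4 [ 467.1 -191.8    1.2   14.6] -0.908 [27.3 68.5]
side 2 [ 470.7 -197.4] -0.861 [21.5 65.2]
```

The scene fit is biased because the fence hides part of the foot. The wrist camera looks from above and sees both the tube and the fence, so I'll use my last view there.

```bash
python3 - <<'E'
from station import *
from h import *
s=get_state();d=get_image("wrist");np.savez("w2.npz",eef=s["eef_pos"],q=s["tool_rot"],**d)
H=d["hand_eye"];K=d["mtx"];Q=rot(s["tool_rot"])
def pr(P):
    p=Q.inv().apply(np.atleast_2d(P)-s["eef_pos"]); p=(p-H[:3,3])@H[:3,:3]
    r=np.hypot(p[:,0],p[:,1]);a=np.arctan2(r,-p[:,2]);return np.c_[K[0,2]+K[0,0]*a*p[:,0]/r,K[1,2]-K[0,0]*a*p[:,1]/r]
t=1.627;R2=np.array([[np.cos(t),-np.sin(t)],[np.sin(t),np.cos(t)]])
W=lambda x,y,z:np.r_[[537,-215.2]+R2@[x,y],16+z]
o=cv2.resize(d["frame"][:,:,::-1],None,fx=3,fy=3,interpolation=cv2.INTER_CUBIC)
ph=np.linspace(0,2*np.pi,60)
def L(P,col): q=((pr(P)+.5)*3).astype(np.int32); cv2.polylines(o,[q],False,col,1); return q
for xf,col in((26,(255,0,0)),(35,(0,200,0)),(44,(0,0,255))):
    for z in(0,200): q=L([W(xf+24*np.cos(a),67+24*np.sin(a),z) for a in ph],col)
ys=np.linspace(-150,150,40)
for z in(0,60): L([W(0,y,z) for y in ys],(0,255,255))
L([W(330,y,0) for y in ys],(0,255,255))
c=q.mean(0).astype(int); print(c/3)
x0=max(0,min(o.shape[1]-800,c[0]-400)); y0=max(0,min(o.shape[0]-600,c[1]-350)); print(x0,y0)
cv2.imwrite("pics/w2.png",o[y0:y0+600,x0:x0+800])
E
```

```text
[254. 182.]
362 196
```

View pics/w2.png

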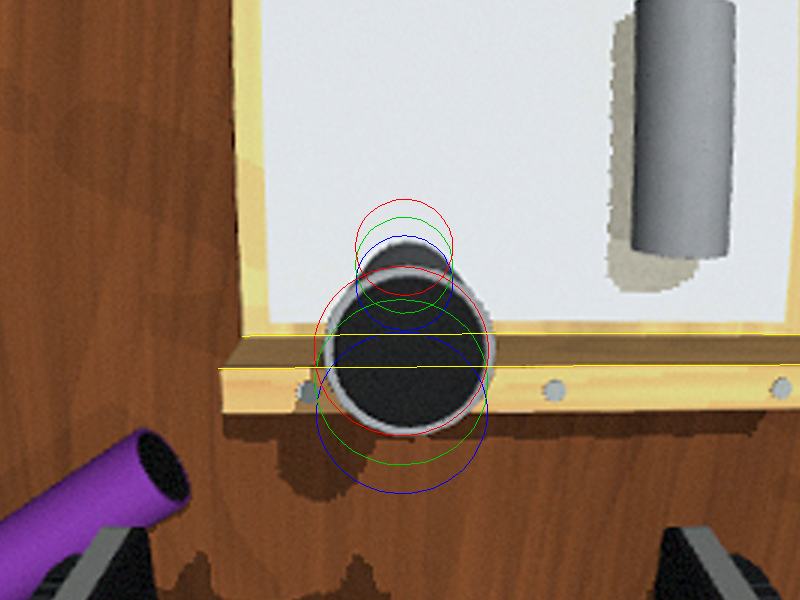

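The blue foot circle matches (x about 25 mm) and the red top circle matches (about 43 mm). So the tube rests about 5° off vertical, with its foot against the fence: within the 10° limit and well inside 15–46 mm. I'll check that it isn't creeping, then hand in.

```bash
python3 - <<'E'
from station import *
from h import *
a=load("w2.npz")["frame"]
for _ in range(10): d=get_image("wrist")
b=d["frame"]; print(np.abs(a[60:230,200:320].astype(int)-b[60:230,200:320]).mean(),cv2.phaseCorrelate(np.float32(a[130:220,210:300,1]),np.float32(b[130:220,210:300,1])))
s=get_state();print(s["finger_force"],s["ft_force"],s["time_s"])
print(sign_off())
E
```

```text
3.7401797385620914 ((-0.30340414644841474, -0.5417730833762562), 1.0233080699120038)
0.0 [-0.22717779  0.33338121 -1.3280685 ] 12.55
the job is handed in; nothing more can be done
None
```

The long tube is standing released by the fence, foot centre about 25 mm from it and leaning about 5° away from it by camera estimate (limit about 10°); the short tube and globe weren't touched, and the job was handed in at 12.6 s with no verdict shown; my last stillness check still showed about half a pixel of image shift, which I did not follow up.

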